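# Draw the long turner out of a half-opening drawer

## Task

Pull the drawer of the low drawer unit open as far as its stop; it only opens about half way. Take the long wooden slotted turner by its handle and draw it out handle first, tilting it up steeply so that its blade comes out from under the unit's top and through the gap, and finish while still holding it in the air, the whole of it well above the unit's top and touching nothing but your fingers. Leave the two short utensils lying in the drawer and everything else standing where it is.

Things in the scene. Friction and masses are not known exactly. Their poses are not given: they have to be found in the camera images.
- unit: Low drawer unit fixed to the counter: white sides, 284 mm wide, 420 mm deep; wooden top 12 mm thick, upper face 110 mm above the counter. Origin: at counter height, foot of the middle of its front. Its x axis runs level from the front back into the unit, y across, z up; the drawer opens along -x.
- drawer (a joint): How far the drawer is out, in m: 0 closed (starts closed or up to 0.015 ajar), stop at 0.200. About 2 N of friction plus drag; stays where left. Its white front is 276 mm wide, 14 mm thick, its upper edge 95 mm above the counter; closed, its outer face is flush with the front edge of the unit's top. Fully open, the gap from the front's inner face to that edge is 186 mm.
- top_edge (a point): Middle of the lower front edge of the unit's wooden top, 98 mm above the counter, straight above the unit's origin: the far edge of the gap, under which the turner's blade must come out.
- drawer_floor (a point): Middle of the drawer's inner floor, 22 mm above the counter; moves with the drawer. Inside, the floor is 250 mm wide and 385 mm long; the wooden side walls are 45 mm high (their top 67 mm above the counter).
- drawer_handle (a point): Middle of the drawer's dark bar handle: a level round bar of 10 mm diameter, 128 mm long, across the front (along the unit's y), standing 40 mm (to its axis) before the face on two posts 55 mm either side of the middle, 70 mm above the counter. It moves with the drawer.
- turner_mid (a point): Where to hold the turner: centre of its handle's section, 75 mm from the handle's end, 7 mm above its underside. Plain wood, about 85 g, 340 mm long, lying flat, front to back, handle towards the drawer front, in the left, middle or right of the drawer; rides along with it. x axis: from handle to blade; y across; z up. Handle straight, 20 mm wide, 14 mm thick, 230 mm long.
- turner_handle_end (a point): Free end of the turner's handle (75 mm from turner_mid along -x).
- turner_blade_end (a point): Free edge of the turner's blade, 265 mm from turner_mid along +x, 3.5 mm above its underside. The blade is slotted, 56 mm wide, 7 mm thick, 110 mm long, and stays hidden under the unit's top when the drawer is open: the turner is the only utensil that reaches under it.
- scoop_mid (a point): Short wooden scoop, 178 mm long, lying in the drawer beside the turner, handle 12 mm wide, head 44 mm across and 16 mm high; the point is in its handle, 75 mm from its end.
- brush_mid (a point): Short pastry brush, 180 mm long, lying in the drawer, handle 16 mm wide, head 36 mm wide; the point is in its handle, 75 mm from its end.
- canister: Closed steel canister, 90 mm wide, 105 mm high, on the rear half of the unit's top. Origin: centre of its underside.
- jar: Closed glass jar, 68 mm wide, 90 mm high, on the rear half of the unit's top. Origin: centre of its underside.
- mug: White mug, 82 mm wide, 92 mm high, on the counter. Origin: centre of its underside.
- bowl: White bowl, 160 mm wide, 70 mm high, on the counter. Origin: centre of its underside.
- mill: Wooden pepper mill, 54 mm wide, 155 mm high, on the counter. Origin: centre of its underside.
- oil: Oil bottle, 62 mm wide, 220 mm high, on the counter. Origin: centre of its underside.
Not all that is in view belongs to the job. Leave any pink look-alike of the bowl alone.

How it is judged:
By the outcome, as a careful person would: the job done as asked, in the order asked, and still so for the second after the job is handed in, while the arm keeps its last pose, push and grip.
It also fails if it takes over 58 s, if anything falls off the work surface, if the arm or the gripper's body presses on something with over 40 N, if the wrist force passes 120 N, or if a joint passes its speed limit or range.

## Robot

A 7-joint arm with a two-finger parallel gripper is mounted at the origin on the work surface. World frame = base frame: x ahead of the robot, y to its left, z up, the work surface at z = 0. Lengths are in m, angles in rad, forces in N, time in s.
With the tool pointing down it reaches from about 0.4 to 0.875 m from the base axis. Payload 6.5 kg.
Tool frame: the origin (TCP) lies between the finger pads; the fingertips stand 14 mm ahead of it and the grasp point (between the pads) lies 5 mm behind it; z points along the fingers, y is the line along which they close (so a half turn about z gives the same grasp; the last joint's range is limited). The gripper opens to 88 mm and grips with 3 to 60 N. Pads are 18 mm wide; open, the fingers measure 123 mm over their backs; the gripper's body (75 mm by 187 mm) begins 45 mm behind the grasp point.
Start: joints at [1.048, 0.536, -0.004, 1.538, 0.003, 1.067, -0.071], TCP at [0.287, -0.583, 0.253] pointing down, gripper open.
Joint ranges: [-2.7, 2.7], [-0.37, 2.16], [-1.27, 1.26], [0.24, 2.4], [-1.31, 4.45], [0.19, 1.91], [-2.76, 2.76]. Speed limits (rad/s): [2.39, 2.39, 3.14, 3.14, 3.14, 3.14, 3.14].

## Interface

Orientations are given as a 3x3 rotation matrix whose columns are the frame's x, y, z axes.
In Python, from workcell import env gives the robot as it stands.
- The arm moves only by the tool servo_tool, never from a script. Its argument "plan" is text: rows parted by semicolons, each of 7 numbers parted by spaces: the opening, from 0 (shut) to 1 (fully open), then the shift along the tool's x, y, z as a fraction of full scale, then the turn, a rotation vector about the tool's x, y, z as a fraction of full scale. In form: claw dx dy dz rx ry rz; .... A call has 1 to 12 rows; each row is the pose to reach, as a shift and turn from the pose commanded when the call began, along the tool's axes at that moment; what a row does not reach only later rows make up. Full scale, the value 1, is 20 cm for a shift and 60 degrees for a turn. A row lasts 1/8 s, in which the tool goes at most 62.5 mm and 10.7 degrees, less where a joint would pass 70% of its speed; a pose out of reach is approached as far as the arm can. A call with a number of a shift or a turn outside -1 to 1 is refused whole. A call with a gripper value outside its range is refused whole. The fingers move at their own pace and stop on an object; "squeeze" is the grip in N (left out, the last holds). Time passes only in rows, so rows that repeat a pose let the fingers close. It gives the time, the measured TCP pose, the force, the opening and the grip force at its end, in the units of the state.
- env.observe(): the state, without advancing time (a new reading comes with each control period).
- env.read_camera(name): name is "scene" or "top" or "wrist"; returns a dict with "pixels" (384x512x3 uint8, red, green, blue), "camera_matrix" (3x3 intrinsics, pixels), "rvec" (rotation vector, rad) and "tvec" (3), from world to camera coordinates, as OpenCV has them. Camera axes: x right, y down, z forward; pixel columns grow to the right and rows downward; lengths in m; the calibration is good to about 2 mm. The wrist camera is an equidistant fisheye: a pixel r from the principal point sees the ray r / f radians off the axis. A picture is of the moment at which its call begins. There is no depth.
- env.close_job(): hands the job in; it is judged then, once.
Trained networks look in a picture, given as the dict that the camera call returned (one of the last four; its "shot" number tells which), for a name from the list of things; names that differ only in an ending like _2 or _b are one class to them, and where a whole thing is asked for, a point or a joint stands for the part that bears it (a point fixed in the world has none). Each returns a list of dicts, best first, with "p" (0 to 1); they miss things now and then, are a little off and sometimes report something else, mostly with a low value. They report only what shows in the picture. A call takes as long as a camera call. They do not tell look-alikes from the thing itself.
- env.find_in(picture, target): "position" ([x, y, z] in m, in the coordinates of the camera as it stood for that picture, good to about 4 mm: the middle of the surface that is visible of it).
- env.spot_point(picture, target): "position" ([x, y, z] in m, in the coordinates of the camera as it stood for that picture, good to about 4 mm: a listed point, or the origin of a listed thing).
The state is a dict: "clock": time; "joints": joint angles; "dq": joint speeds; "joint_efforts": joint torques, N m; "ee_pos": TCP position; "tool_rot": TCP orientation; "ft_force": force on the tool from outside, world axes, zero at the start; "ft_torque": the same for the moment, N m; "gripper_width": finger opening in m; "gripper_force": force on a finger pad.
Only numpy, scipy, OpenCV 4.12 (cv2) and the standard library are available. Lean on these libraries where they do the work, as an engineer would, in place of code of your own. Each camera call takes 0.05 s, during which the arm holds its last target. There are 200 camera calls.

## Working session

There is one attempt and no reset: what is moved stays moved. The work goes in short steps, Python scripts to look and compute and a tool call to move; the robot and the scene stay as the last step left them, time stands still between calls to the robot, and variables do not carry over. Pictures are saved under pics/ and viewed, at most 10 in all, crops included, and the job is handed in when it is done.

Besides the shell and the picture viewer there is one more tool, called as name(argument=value, ...) on one line, values as JSON. servo_tool: Moves the arm, as the interface text tells. Its arguments: {"type":"object","properties":{"plan":{"type":"string"},"squeeze":{"type":"number"}},"required":["plan"]}

```bash
mkdir -p pics; cat > h.py <<'E'
import numpy as np, cv2
from workcell import env
from scipy.spatial.transform import Rotation as R
np.set_printoptions(precision=4,suppress=True)
def shot(n,save=None):
    p=env.read_camera(n)
    if save: cv2.imwrite('pics/'+save,p['pixels'][:,:,::-1])
    return p
def w(p,pos):
    M=cv2.Rodrigues(np.array(p['rvec'],float))[0]
    return M.T@(np.array(pos)-np.array(p['tvec']).ravel())
def pts(p,names,f='spot_point'):
    for n in names:
        r=getattr(env,f)(p,n)
        for d in r[:2]: print(n,round(d['p'],2),w(p,d['position']))
def st():
    s=env.observe(); print(s['clock'],s['ee_pos'],s['ft_force'],s['gripper_width'],s['gripper_force']); print(s['joints']);print(np.array(s['tool_rot'])); return s
E
python3 - <<'E'
from h import *
N=['unit','drawer_handle','top_edge','drawer_floor','canister','jar','mug','bowl','mill','oil','turner_mid']
for c in ['scene','top']:
    p=shot(c,c+'0.png'); print(c); pts(p,N)
st()
E
```

```text
scene
unit 0.67 [ 0.5432 -0.0508  0.0006]
drawer_handle 0.64 [0.5434 0.0001 0.0701]
top_edge 0.61 [ 0.5435 -0.0538  0.0992]
canister 0.55 [ 0.475  -0.3873  0.1084]
canister 0.4 [ 0.5394 -0.051   0.0018]
jar 0.79 [ 0.6144 -0.3988  0.1098]
mug 0.7 [ 0.469   0.4316 -0.0044]
bowl 0.59 [0.6973 0.26   0.0059]
mill 0.55 [0.5517 0.4295 0.0016]
oil 0.95 [0.6508 0.4293 0.0029]
turner_mid 0.39 [ 0.5428 -0.0538  0.0982]
top
unit 0.66 [ 0.5454 -0.0554 -0.0015]
unit 0.38 [0.5469 0.0011 0.0675]
drawer_handle 0.58 [0.543  0.0001 0.0697]
canister 0.87 [ 0.4802 -0.3921  0.1145]
jar 0.86 [ 0.6181 -0.4039  0.1117]
mug 0.83 [ 0.4739  0.4339 -0.0038]
bowl 0.9 [ 0.3218  0.3818 -0.0019]
bowl 0.66 [0.7006 0.2597 0.0019]
mill 0.74 [ 0.5471  0.4302 -0.0009]
oil 0.79 [ 0.6552  0.4323 -0.0035]
1.2 [ 0.2867 -0.5834  0.2527] [ 0.7699 -0.5571 -0.0053] 0.08784251803038028 0.0
[ 1.0478  0.5364 -0.0044  1.5379  0.0026  1.0673 -0.0712]
[[ 0.8975  0.4411 -0.    ]
 [ 0.4411 -0.8975 -0.0001]
 [-0.      0.0001 -1.    ]]
```

```bash
python3 -c "
import cv2,numpy as np
a=cv2.imread('pics/scene0.png');b=cv2.imread('pics/top0.png');cv2.imwrite('pics/both0.png',cv2.resize(np.hstack([a,b]),(800,300)))"
```

```text
(no output)
```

View pics/both0.png

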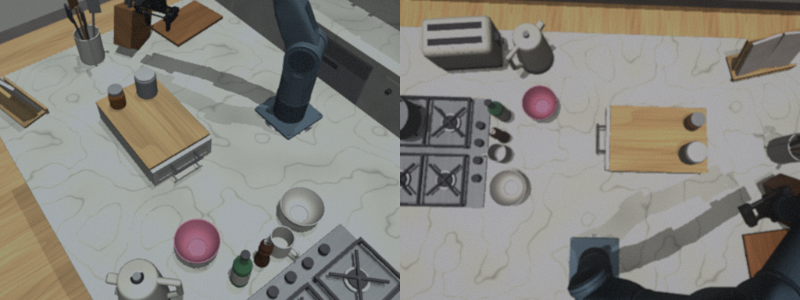

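The scene shot (left) shows the low unit with its bar handle at about (185,172). In the top shot (right) the unit spans about x 608–707 and the handle is at (601,138), with the canister and jar at the rear and the pink bowl at (540,102). Next I get the unit's yaw from the edges of its top.

```bash
python3 - <<'E'
from h import *
p=shot('top'); im=p['pixels']; K=np.array(p['camera_matrix']); M=cv2.Rodrigues(np.array(p['rvec'],float))[0]; t=np.array(p['tvec']).ravel()
hsv=cv2.cvtColor(im,cv2.COLOR_RGB2HSV)
m=cv2.inRange(hsv,(8,60,110),(25,255,255)); m[:120]=0;m[230:]=0;m[:,:255]=0;m[:,460:]=0
m=cv2.morphologyEx(m,cv2.MORPH_OPEN,np.ones((3,3)))
c=max(cv2.findContours(m,0,2)[0],key=cv2.contourArea)
def back(uv,z):
    d=M.T@np.linalg.inv(K)@np.array([uv[0],uv[1],1.]); C=-M.T@t
    return C+d*(z-C[2])/d[2]
P=np.array([back(q,0.11)[:2] for q in c.reshape(-1,2)],np.float32)
r=cv2.minAreaRect(P); print(r, cv2.boxPoints(r))
# required turn for bar grasp
s=env.observe(); T=np.array([[1,0,0],[0,-1,0],[0,0,-1.]])
R0=np.array(s['tool_rot']); print(R0.T@(np.array([.543,.0,.25])-s['ee_pos'])/.2, R.from_matrix(R0.T@T).as_rotvec()/np.radians(60))
E
```

```text
((0.5431001782417297, -0.2625877857208252), (0.41768908500671387, 0.2835662066936493), 89.82736206054688) [[ 0.4007 -0.471 ]
 [ 0.6843 -0.4719]
 [ 0.6855 -0.0542]
 [ 0.4019 -0.0533]]
[ 2.4368 -2.0522  0.0135] [-0.      0.      0.4363]
```

servo_tool(plan="1 0.2 -0.17 -0.15 0 0 0.14; 1 0.4 -0.34 -0.3 0 0 0.28; 1 0.6 -0.5 -0.35 0 0 0.436; 1 0.8 -0.68 -0.35 0 0 0.436; 1 1 -0.85 -0.35 0 0 0.436; 1 1 -0.85 -0.35 0 0 0.436")

```text
clock: 2.0
ee_pos: [0.3935, -0.3385, 0.323]
tool_rot: [[1.0, 0.008, 0.001], [0.008, -1.0, 0.001], [0.001, -0.001, -1.0]]
ft_force: [0.7, -1.1, -0.0]
gripper_width: 0.088
gripper_force: 0.0
```

```bash
python3 - <<'E'
from h import *
s=st(); print((np.array([.543,0,.15])-s['ee_pos'])/.2)
E
```

```text
2.0 [ 0.3935 -0.3385  0.323 ] [ 0.6575 -1.0872 -0.0358] 0.08800404919599053 0.0
[ 0.6352  0.2388 -0.0125  1.8005  0.0014  1.1021 -0.9406]
[[ 1.      0.0077  0.0012]
 [ 0.0077 -1.      0.0013]
 [ 0.0012 -0.0013 -1.    ]]
[ 0.7474  1.6924 -0.8652]
```

servo_tool(plan="0.4 0.2 -0.25 0 0 0 0; 0.4 0.4 -0.5 0 0 0 0; 0.4 0.6 -0.75 0 0 0 0; 0.4 0.75 -1 0 0 0 0; 0.4 0.75 -1 0 0 0 0")

```text
clock: 2.62
ee_pos: [0.5434, -0.1378, 0.3225]
tool_rot: [[1.0, 0.008, 0.001], [0.008, -1.0, 0.002], [0.001, -0.002, -1.0]]
ft_force: [-0.1, -1.2, 0.5]
gripper_width: 0.0404
gripper_force: 0.0
```

servo_tool(plan="0.36 0 -0.25 0 0 0 0; 0.36 0 -0.5 0.2 0 0 0; 0.36 0 -0.69 0.45 0 0 0; 0.36 0 -0.69 0.7 0 0 0; 0.36 0 -0.69 0.8 0 0 0; 0.36 0 -0.69 0.8 0 0 0")

```text
clock: 3.38
ee_pos: [0.54, -0.0065, 0.1613]
tool_rot: [[1.0, -0.002, -0.003], [-0.002, -1.0, -0.001], [-0.003, 0.001, -1.0]]
ft_force: [-0.2, -0.0, 1.0]
gripper_width: 0.0314
gripper_force: 0.0
```

```bash
python3 - <<'E'
from h import *
s=st()
for c in ['scene','wrist','top']:
    p=shot(c,c+'1.png'); pts(p,['drawer_handle','unit'])
E
```

```text
3.375 [ 0.54   -0.0065  0.1613] [-0.1854 -0.0128  1.0129] 0.03137363512116981 0.0
[ 0.0767  0.4828 -0.1899  1.8934  0.126   0.7804 -1.7546]
[[ 1.     -0.0018 -0.0035]
 [-0.0018 -1.     -0.0011]
 [-0.0035  0.0011 -1.    ]]
drawer_handle 0.79 [0.5471 0.0016 0.0713]
unit 0.9 [ 0.5409 -0.0507 -0.0037]
drawer_handle 0.96 [0.5487 0.001  0.071 ]
unit 0.65 [ 0.5449 -0.0506 -0.002 ]
```

View pics/wrist1.png

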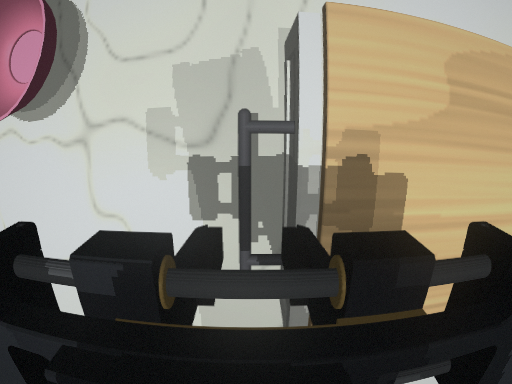

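The wrist shot shows the bar at column ~245, about midway between the fingers (223–283), with the pink bowl well clear on the left. I descend, grip, then pull.

servo_tool(plan="0.36 0 -0.035 0.15 0 0 0; 0.36 0 -0.035 0.3 0 0 0; 0.36 0 -0.035 0.4 0 0 0; 0.36 0 -0.035 0.45 0 0 0; 0.36 0 -0.035 0.45 0 0 0; 0 0 -0.035 0.45 0 0 0; 0 0 -0.035 0.45 0 0 0; 0 0 -0.035 0.45 0 0 0; 0 0 -0.035 0.45 0 0 0", squeeze=40)

```text
clock: 4.95
ee_pos: [0.5417, 0.002, 0.0734]
tool_rot: [[1.0, -0.0, 0.001], [-0.0, -1.0, -0.0], [0.001, 0.0, -1.0]]
ft_force: [-0.2, -1.6, 6.3]
gripper_width: 0.0085
gripper_force: 40.0
```

servo_tool(plan="0 0 -0.07 0 0 0 0; 0 0 -0.18 0 0 0 0; 0 0 -0.29 0 0 0 0; 0 0 -0.4 0 0 0 0; 0 0 -0.51 0 0 0 0; 0 0 -0.62 0 0 0 0; 0 0 -0.72 0 0 0 0; 0 0 -0.81 0 0 0 0; 0 0 -0.88 0 0 0 0; 0 0 -0.93 0 0 0 0; 0 0 -0.94 0 0 0 0; 0 0 -0.94 0 0 0 0")

```text
clock: 6.45
ee_pos: [0.5421, 0.1874, 0.0734]
tool_rot: [[1.0, -0.002, 0.001], [-0.002, -1.0, -0.004], [0.001, 0.004, -1.0]]
ft_force: [0.2, -8.5, 10.3]
gripper_width: 0.009
gripper_force: 40.0
```

```bash
python3 - <<'E'
from h import *
s=st()
for c in ['scene','top']:
    p=shot(c,c+'2.png'); pts(p,['drawer_handle','turner_mid','turner_handle_end','scoop_mid','brush_mid'])
E
```

```text
6.45 [0.5421 0.1874 0.0734] [ 0.247  -8.4738 10.2986] 0.00901722747129875 40.00196814537048
[-0.3021  0.6634 -0.1486  1.8446  0.1583  0.6458 -2.1191]
[[ 1.     -0.002   0.0008]
 [-0.002  -1.     -0.0038]
 [ 0.0008  0.0038 -1.    ]]
drawer_handle 0.63 [0.5463 0.1857 0.07  ]
turner_mid 0.52 [0.4687 0.0311 0.0269]
scoop_mid 0.5 [0.623  0.0358 0.0276]
brush_mid 0.6 [0.5434 0.0318 0.0263]
drawer_handle 0.84 [0.5432 0.1848 0.07  ]
drawer_handle 0.57 [ 0.4723  0.4317 -0.0026]
turner_mid 0.6 [0.4653 0.0333 0.0299]
turner_mid 0.19 [ 0.6539  0.4335 -0.0034]
turner_handle_end 0.82 [0.4676 0.1025 0.0263]
scoop_mid 0.76 [0.6191 0.0291 0.0283]
brush_mid 0.72 [0.5407 0.0247 0.0242]
```

servo_tool(plan="0 0 -0.02 0 0 0 0; 0 0 -0.03 0 0 0 0; 0 0 -0.03 0 0 0 0")

```text
clock: 7.42
ee_pos: [0.5421, 0.1876, 0.0734]
tool_rot: [[1.0, -0.006, -0.001], [-0.006, -1.0, -0.011], [-0.001, 0.011, -1.0]]
ft_force: [-0.4, -20.9, 17.3]
gripper_width: 0.0084
gripper_force: 40.0
```

servo_tool(plan="0 0 0.035 0 0 0 0; 0 0 0.035 0 0 0 0; 0.36 0 0.035 0 0 0 0; 0.36 0 0.035 0 0 0 0; 0.36 0 0.035 0 0 0 0; 0.36 0 0.035 -0.25 0 0 0; 0.36 0 0.035 -0.5 0 0 0; 0.36 0 0.035 -0.8 0 0 0; 0.36 0 0.035 -0.9 0 0 0; 0.36 0 0.035 -0.9 0 0 0")

```text
clock: 8.68
ee_pos: [0.5418, 0.1901, 0.2541]
tool_rot: [[1.0, 0.001, 0.003], [0.001, -1.0, 0.001], [0.003, -0.001, -1.0]]
ft_force: [-1.0, -0.6, -0.6]
gripper_width: 0.0319
gripper_force: 0.0
```

```bash
python3 - <<'E'
from h import *
s=st()
for c in ['wrist','top','scene']:
    p=shot(c,c+'3.png'); pts(p,['drawer_handle','turner_mid','turner_handle_end','scoop_mid','brush_mid'])
E
```

```text
8.675 [0.5418 0.1901 0.2541] [-1.0289 -0.5943 -0.5682] 0.031889382894080644 0.0
[-0.2681  0.4125 -0.1926  1.7373  0.0916  0.9972 -2.0647]
[[ 1.      0.0006  0.003 ]
 [ 0.0006 -1.      0.0013]
 [ 0.003  -0.0013 -1.    ]]
drawer_handle 0.58 [0.5524 0.1873 0.0719]
turner_mid 0.95 [0.468  0.0317 0.0295]
turner_handle_end 0.62 [0.4677 0.1029 0.0279]
scoop_mid 0.58 [0.6268 0.0325 0.0247]
scoop_mid 0.32 [0.5495 0.1875 0.0704]
brush_mid 0.83 [0.5452 0.0283 0.0257]
drawer_handle 0.75 [0.5451 0.1847 0.07  ]
drawer_handle 0.29 [0.539  0.027  0.0239]
turner_mid 0.75 [0.4655 0.0329 0.0286]
turner_handle_end 0.74 [0.4701 0.1013 0.0291]
turner_handle_end 0.52 [ 0.5444 -0.0624  0.0217]
scoop_mid 0.69 [0.62   0.0284 0.028 ]
brush_mid 0.57 [0.5398 0.0269 0.0253]
drawer_handle 0.57 [0.5446 0.1852 0.07  ]
turner_mid 0.88 [0.4702 0.0311 0.0299]
turner_mid 0.62 [ 0.4751 -0.3871  0.1112]
turner_handle_end 0.8 [0.4671 0.103  0.0305]
scoop_mid 0.81 [0.6208 0.0341 0.0298]
brush_mid 0.55 [0.5417 0.0326 0.0278]
brush_mid 0.38 [ 0.5469 -0.0524  0.0997]
```

View pics/wrist3.png

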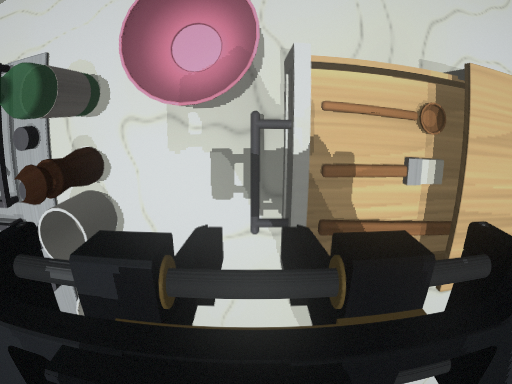

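The wrist shot shows the drawer open: the scoop's handle is in row ~110, the brush's in row ~170 and the turner's in row ~228, running under the unit's top at the right. The turner's handle end is at y≈0.103 and its mid at (0.468, 0.032), so I turn 90° and go over it.

servo_tool(plan="0.45 -0.06 0.13 0 0 0 -0.17; 0.45 -0.12 0.26 0 0 0 -0.34; 0.45 -0.18 0.39 0 0 0 -0.51; 0.45 -0.24 0.52 0 0 0 -0.68; 0.45 -0.3 0.65 0 0 0 -0.85; 0.45 -0.37 0.79 0 0 0 -1; 0.45 -0.37 0.79 0 0 0 -1")

```text
clock: 10.45
ee_pos: [0.4664, 0.0292, 0.2527]
tool_rot: [[0.503, 0.865, -0.001], [0.865, -0.503, -0.001], [-0.001, 0.0, -1.0]]
ft_force: [0.2, 0.7, 0.1]
gripper_width: 0.0396
gripper_force: 0.0
```

servo_tool(plan="0.45 0 0 0.1 0 0 -0.17; 0.45 0 0 0.2 0 0 -0.34; 0.45 0 0 0.3 0 0 -0.5; 0.45 0 0 0.4 0 0 -0.5; 0.45 0 0 0.4 0 0 -0.5")

```text
clock: 11.08
ee_pos: [0.4666, 0.0323, 0.1718]
tool_rot: [[0.0, 1.0, -0.002], [1.0, -0.0, 0.0], [0.0, -0.002, -1.0]]
ft_force: [-0.6, -0.4, -0.0]
gripper_width: 0.0394
gripper_force: 0.0
```

```bash
python3 - <<'E'
from h import *
s=st()
p=shot('wrist','wrist4.png'); pts(p,['drawer_handle','turner_mid','turner_handle_end'])
E
```

```text
11.075 [0.4666 0.0323 0.1718] [-0.5618 -0.4226 -0.0126] 0.03942899419246921 0.0
[ 0.1841  0.3832 -0.4179  2.0546  0.2234  0.7488 -0.3722]
[[ 0.0003  1.     -0.0023]
 [ 1.     -0.0003  0.0004]
 [ 0.0004 -0.0023 -1.    ]]
drawer_handle 0.62 [0.5492 0.1873 0.0737]
drawer_handle 0.54 [0.4726 0.1024 0.0264]
turner_mid 0.64 [0.465  0.0302 0.0296]
turner_handle_end 0.85 [0.4696 0.1051 0.0255]
```

View pics/wrist4.png

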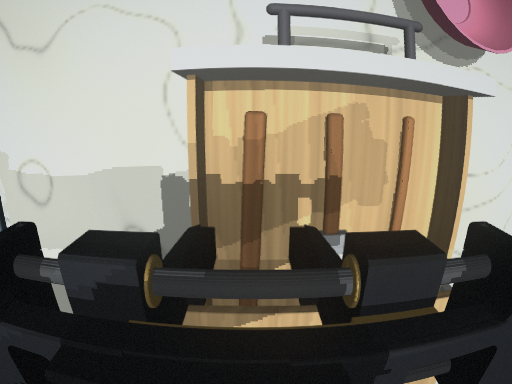

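The turner's handle (column ~255, rows 112–300) lies between the fingers (213 and 292), and the brush is clear of the right finger. I descend and grip.

servo_tool(plan="0.42 0 0.003 0.15 0 0 0; 0.42 0 0.003 0.3 0 0 0; 0.42 0 0.003 0.45 0 0 0; 0.42 0 0.003 0.56 0 0 0; 0.42 0 0.003 0.63 0 0 0; 0.42 0 0.003 0.665 0 0 0; 0.42 0 0.003 0.665 0 0 0; 0 0 0.003 0.665 0 0 0; 0 0 0.003 0.665 0 0 0; 0 0 0.003 0.665 0 0 0; 0 0 0.003 0.665 0 0 0", squeeze=50)

```text
clock: 12.65
ee_pos: [0.468, 0.0314, 0.0402]
tool_rot: [[0.0, 1.0, 0.001], [1.0, -0.0, -0.0], [-0.0, 0.001, -1.0]]
ft_force: [-1.1, -0.9, 5.7]
gripper_width: 0.0195
gripper_force: 49.7
```

```bash
python3 - <<'E'
from h import *
st()
E
```

```text
12.65 [0.468  0.0314 0.0402] [-1.0974 -0.9417  5.6949] 0.01945915941037354 49.65608060359955
[ 0.0734  0.6247 -0.2903  2.1081  0.3887  0.4584 -0.5163]
[[ 0.0001  1.      0.0007]
 [ 1.     -0.0001 -0.0001]
 [-0.0001  0.0007 -1.    ]]
```

```bash
cat > plan.py <<'E'
from h import *
T0=np.array([.0314,.0402]); E=np.array([-.0535,.098])
W=[(.180,5,.026),(.180,10,.028),(.177,14,.029),(.150,15.5,.032),(.120,18.5,.035),(.095,22,.038),(.070,26,.043),(.045,32,.048),(.020,38,.055),(-.005,44,.063),(-.035,48,.075),(-.045,50,.105)]
for d,th,zb in W:
    c,s=np.cos(np.radians(th)),np.sin(np.radians(th)); ex=np.array([c,s]); ez=np.array([s,-c])
    T=np.array([E[0]-d,zb])+.265*ex-.018*ez
    q=E-T; a,b=q@ex,q@ez   # edge in tool frame
    top=.004 if a>-.155 else .011
    u=T+.018*ez; hf=u[1]+(.14-u[0])*s/c
    print(d,th,'TCP',T,'edge clr mm',round((top-b)*1e3,1),'front clr',round(1e3*(hf-.095)),'cmd %.3f 0 %.3f 0 %.3f 0'%((T[0]-T0[0])/.2,-(T[1]-T0[1])/.2,th/60))
E
python3 plan.py
```

```text
0.18 5 TCP [0.0289 0.067 ] edge clr mm 42.0 front clr -36 cmd -0.012 0 -0.134 0 0.083 0
0.18 10 TCP [0.0243 0.0917] edge clr mm 23.7 front clr -1 cmd -0.035 0 -0.258 0 0.167 0
0.177 14 TCP [0.0223 0.1106] edge clr mm 10.1 front clr 26 cmd -0.046 0 -0.352 0 0.233 0
0.15 15.5 TCP [0.0471 0.1202] edge clr mm 9.5 front clr 32 cmd 0.078 0 -0.400 0 0.258 0
0.12 18.5 TCP [0.0721 0.1362] edge clr mm 7.7 front clr 45 cmd 0.203 0 -0.480 0 0.308 0
0.095 22 TCP [0.0905 0.154 ] edge clr mm 6.0 front clr 60 cmd 0.295 0 -0.569 0 0.367 0
0.07 26 TCP [0.1068 0.1753] edge clr mm 11.7 front clr 77 cmd 0.377 0 -0.676 0 0.433 0
0.045 32 TCP [0.1167 0.2037] edge clr mm 11.6 front clr 102 cmd 0.426 0 -0.817 0 0.533 0
0.02 38 TCP [0.1242 0.2323] edge clr mm 14.6 front clr 127 cmd 0.464 0 -0.961 0 0.633 0
-0.005 44 TCP [0.1296 0.26  ] edge clr mm 21.7 front clr 150 cmd 0.491 0 -1.099 0 0.733 0
-0.035 48 TCP [0.1454 0.284 ] edge clr mm 34.4 front clr 156 cmd 0.570 0 -1.219 0 0.800 0
-0.045 50 TCP [0.148  0.3196] edge clr mm 23.0 front clr 187 cmd 0.583 0 -1.397 0 0.833 0
```

servo_tool(plan="0 -0.006 0 -0.067 0 0.042 0; 0 -0.012 0 -0.134 0 0.083 0; 0 -0.024 0 -0.196 0 0.125 0; 0 -0.035 0 -0.258 0 0.167 0; 0 -0.041 0 -0.305 0 0.2 0; 0 -0.046 0 -0.352 0 0.233 0; 0 -0.046 0 -0.352 0 0.233 0")

```text
clock: 13.52
ee_pos: [0.468, 0.0213, 0.1103]
tool_rot: [[0.002, 1.0, 0.001], [0.97, -0.002, 0.241], [0.241, 0.001, -0.97]]
ft_force: [-0.2, -1.0, -1.3]
gripper_width: 0.0191
gripper_force: 49.6
```

```bash
python3 - <<'E'
from h import *
s=st()
p=shot('scene','scene5.png'); pts(p,['turner_mid','turner_handle_end','drawer_handle','brush_mid'])
q=shot('wrist','wrist5.png'); pts(q,['turner_mid','turner_handle_end'])
a=cv2.resize(p['pixels'][60:260,100:330],(460,400)); b=cv2.resize(q['pixels'],(340,255)); o=np.zeros((400,800,3),np.uint8); o[:,:460]=a; o[:255,460:]=b
cv2.imwrite('pics/m5.png',o[:,:,::-1])
E
```

```text
13.525 [0.468  0.0213 0.1103] [-0.2086 -1.019  -1.2778] 0.019147175148101932 49.617379903793335
[ 0.5194  0.5654 -0.6177  2.0769  0.1304  0.5852 -0.1304]
[[ 0.0016  1.      0.0011]
 [ 0.9705 -0.0018  0.2413]
 [ 0.2413  0.0007 -0.9705]]
turner_mid 0.46 [0.4711 0.0218 0.0957]
turner_mid 0.28 [ 0.5397 -0.0571  0.0193]
turner_handle_end 0.59 [0.5442 0.1868 0.0701]
turner_handle_end 0.52 [0.4687 0.0917 0.1153]
brush_mid 0.84 [0.543  0.0328 0.0288]
turner_mid 0.73 [0.4656 0.0269 0.0967]
turner_handle_end 0.74 [0.4707 0.0953 0.1169]
```

View pics/m5.png

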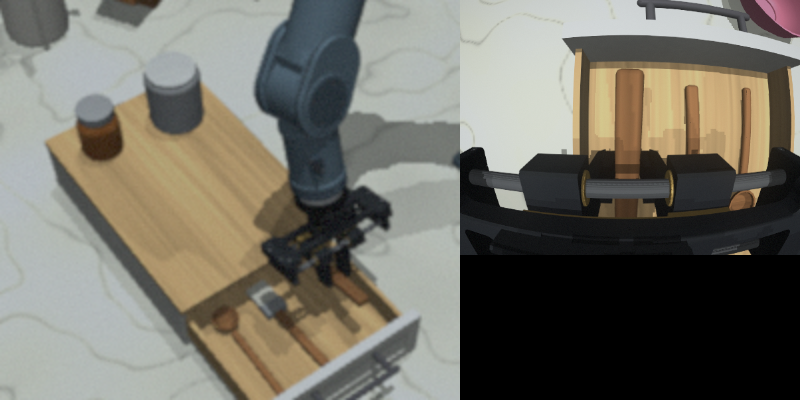

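The turner is held and tilted about 15° (scene ~(350,290)). The wrist shot shows it firm between the fingers with the other utensils untouched. Now I compute the draw-out rows in the current tool axes.

```bash
cat > rel.py <<'E'
import numpy as np
from plan import W,E
def T(d,th,zb):
    c,s=np.cos(np.radians(th)),np.sin(np.radians(th)); ex=np.array([c,s]); ez=np.array([s,-c])
    return np.array([E[0]-d,zb])+.265*ex-.018*ez,ex,ez
def rel(i0,idx):
    t0,ex,ez=T(*W[i0])
    for a in idx:
        i=int(a);f=a-i; w=np.array(W[i])*(1-f)+(np.array(W[i+1])*f if f else 0)
        t,_,_=T(*w); q=(t-t0)/.2
        print('%.1f: 0 %.3f 0 %.3f 0 %.3f 0'%(a,q@ex,q@ez,(w[1]-W[i0][1])/60))
E
python3 -c "
from rel import rel
print();rel(2,[2.5,3,3.5,4,4.5,5,5.5,6,6.5,7,7.5])"|tail -11
```

```text
2.5: 0 0.066 0 -0.008 0 0.013 0
3.0: 0 0.132 0 -0.017 0 0.025 0
3.5: 0 0.203 0 -0.040 0 0.050 0
4.0: 0 0.273 0 -0.064 0 0.075 0
4.5: 0 0.329 0 -0.096 0 0.104 0
5.0: 0 0.383 0 -0.128 0 0.133 0
5.5: 0 0.437 0 -0.170 0 0.167 0
6.0: 0 0.488 0 -0.212 0 0.200 0
6.5: 0 0.531 0 -0.275 0 0.250 0
7.0: 0 0.571 0 -0.338 0 0.300 0
7.5: 0 0.608 0 -0.403 0 0.350 0
```

servo_tool(plan="0 0.066 0 -0.008 0 0.013 0; 0 0.132 0 -0.017 0 0.025 0; 0 0.203 0 -0.04 0 0.05 0; 0 0.273 0 -0.064 0 0.075 0; 0 0.329 0 -0.096 0 0.104 0; 0 0.383 0 -0.128 0 0.133 0; 0 0.437 0 -0.17 0 0.167 0; 0 0.488 0 -0.212 0 0.2 0; 0 0.488 0 -0.212 0 0.2 0")

```text
clock: 15.05
ee_pos: [0.4681, 0.1066, 0.1754]
tool_rot: [[0.0, 1.0, 0.001], [0.899, -0.001, 0.439], [0.439, 0.001, -0.899]]
ft_force: [0.2, 0.5, -0.0]
gripper_width: 0.0191
gripper_force: 49.6
```

```bash
python3 - <<'E'|tail -17
from h import *
from rel import rel
st(); p=shot('scene'); pts(p,['turner_mid','turner_handle_end']); q=shot('wrist'); pts(q,['turner_mid','turner_handle_end'])
rel(6,[6.5,7,7.5,8,8.5,9,9.5,10,10.5,11])
E
```

```text
[ 0.4389  0.0007 -0.8985]]
turner_mid 0.6 [0.4688 0.1713 0.1947]
turner_mid 0.45 [0.4693 0.1117 0.1633]
turner_handle_end 0.46 [0.4684 0.1742 0.1959]
turner_mid 0.64 [0.465  0.1135 0.1654]
turner_mid 0.44 [ 0.5496  0.4271 -0.0012]
turner_handle_end 0.66 [0.4715 0.1784 0.1955]
6.5: 0 0.055 0 -0.053 0 0.050 0
7.0: 0 0.107 0 -0.106 0 0.100 0
7.5: 0 0.157 0 -0.162 0 0.150 0
8.0: 0 0.203 0 -0.218 0 0.200 0
8.5: 0 0.248 0 -0.275 0 0.250 0
9.0: 0 0.288 0 -0.331 0 0.300 0
9.5: 0 0.351 0 -0.367 0 0.333 0
10.0: 0 0.412 0 -0.403 0 0.367 0
10.5: 0 0.457 0 -0.481 0 0.383 0
11.0: 0 0.502 0 -0.558 0 0.400 0
```

servo_tool(plan="0 0.055 0 -0.053 0 0.05 0; 0 0.107 0 -0.106 0 0.1 0; 0 0.157 0 -0.162 0 0.15 0; 0 0.203 0 -0.218 0 0.2 0; 0 0.248 0 -0.275 0 0.25 0; 0 0.288 0 -0.331 0 0.3 0; 0 0.351 0 -0.367 0 0.333 0; 0 0.412 0 -0.403 0 0.367 0; 0 0.412 0 -0.403 0 0.367 0")

```text
clock: 16.48
ee_pos: [0.4676, 0.1461, 0.2838]
tool_rot: [[-0.001, 1.0, -0.0], [0.669, 0.001, 0.744], [0.744, 0.0, -0.669]]
ft_force: [-0.1, -0.6, -1.5]
gripper_width: 0.0195
gripper_force: 49.6
```

```bash
python3 - <<'E'
from h import *
s=st(); p=shot('scene','scene7.png'); pts(p,['turner_mid','turner_handle_end','turner_blade_end','drawer_handle']); q=shot('wrist'); pts(q,['turner_blade_end'])
R0=np.array(s['tool_rot'])
for v in [(0,0,.1),(0,0,.2),(0,0.03,.2)]: print(v,R0.T@np.array(v)/.2)
E
```

```text
16.475 [0.4676 0.1461 0.2838] [-0.1238 -0.5634 -1.5371] 0.01948011092027356 49.617555141448975
[ 0.967   0.6326 -1.1437  2.0047 -0.3739  0.809   0.187 ]
[[-0.0011  1.     -0.0005]
 [ 0.6687  0.0011  0.7435]
 [ 0.7435  0.0005 -0.6687]]
turner_mid 0.59 [0.4695 0.1527 0.2715]
turner_mid 0.35 [0.5482 0.4298 0.0012]
turner_handle_end 0.8 [0.4678 0.2029 0.3293]
turner_blade_end 0.73 [ 0.456 -0.023  0.073]
drawer_handle 0.67 [ 0.5412 -0.0587  0.0186]
drawer_handle 0.61 [0.5463 0.188  0.0689]
(0, 0, 0.1) [ 0.3718  0.0002 -0.3344]
(0, 0, 0.2) [ 0.7435  0.0005 -0.6687]
(0, 0.03, 0.2) [ 0.8438  0.0006 -0.5572]
```

View pics/scene7.png

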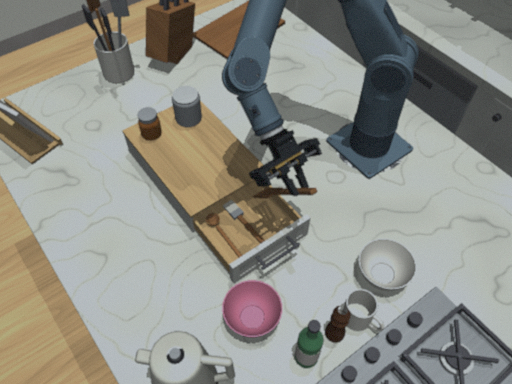

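The scene shot shows the turner's handle up at (310,190), steeply tilted. The blade is in the gap in front of the unit's top, the short utensils are still in the drawer, and everything else stands. I lift.

servo_tool(plan="0 0.09 0 -0.048 0 0 0; 0 0.18 0 -0.096 0 0 0; 0 0.27 0 -0.145 0 0 0; 0 0.364 0 -0.193 0 0 0; 0 0.364 0 -0.193 0 0 0; 0 0.364 0 -0.193 0 0 0")

```text
clock: 17.58
ee_pos: [0.4675, 0.1652, 0.3629]
tool_rot: [[0.0, 1.0, -0.0], [0.67, 0.0, 0.743], [0.743, -0.0, -0.67]]
ft_force: [-0.5, -0.6, -1.3]
gripper_width: 0.0195
gripper_force: 49.6
```

```bash
python3 - <<'E'
from h import *
s=st(); R0=np.array(s['tool_rot'])
print('corner',np.array(s['ee_pos'])+R0@[-.265,0,.018])
for v in [(0,0.02,.18),(0,0.0,.15)]: print(v,R0.T@np.array(v)/.2)
E
```

```text
17.575 [0.4675 0.1652 0.3629] [-0.4972 -0.6293 -1.35  ] 0.019496461464147952 49.61760342121124
[ 1.0006  0.4882 -1.205   1.9388 -0.4689  0.9421  0.1341]
[[ 0.      1.     -0.0001]
 [ 0.6698  0.0001  0.7425]
 [ 0.7425 -0.0001 -0.6698]]
corner [0.4675 0.0011 0.1541]
(0, 0.02, 0.18) [ 0.7352 -0.0001 -0.5286]
(0, 0.0, 0.15) [ 0.5569 -0.0001 -0.5024]
```

servo_tool(plan="0 0.1 0 -0.07 0 -0.04 0; 0 0.2 0 -0.14 0 -0.08 0; 0 0.31 0 -0.21 0 -0.12 0; 0 0.42 0 -0.285 0 -0.17 0; 0 0.52 0 -0.36 0 -0.21 0; 0 0.624 0 -0.428 0 -0.25 0; 0 0.624 0 -0.428 0 -0.25 0; 0 0.624 0 -0.428 0 -0.25 0; 0 0.624 0 -0.428 0 -0.25 0")

```text
clock: 18.7
ee_pos: [0.4674, 0.1845, 0.5119]
tool_rot: [[0.002, 1.0, -0.002], [0.838, -0.001, 0.545], [0.545, -0.003, -0.838]]
ft_force: [0.2, 0.3, -0.8]
gripper_width: 0.0195
gripper_force: 49.6
```

```bash
python3 - <<'E'
from h import *
s=st(); R0=np.array(s['tool_rot'])
print('corner',np.array(s['ee_pos'])+R0@[-.265,0,.018])
p=shot('scene','scene9.png'); pts(p,['turner_blade_end','turner_handle_end','drawer_handle','scoop_mid','brush_mid','canister','jar','mug','mill','oil'])
E
```

```text
18.7 [0.4674 0.1845 0.5119] [ 0.2364  0.2837 -0.8259] 0.01945003150503498 49.617358446121216
[ 0.9289  0.1981 -1.2001  1.6445 -0.388   1.2938 -0.1694]
[[ 0.0019  1.     -0.0019]
 [ 0.8383 -0.0006  0.5451]
 [ 0.5451 -0.0026 -0.8383]]
corner [ 0.4669 -0.0278  0.3523]
turner_blade_end 0.67 [ 0.4517 -0.0328  0.3481]
turner_handle_end 0.68 [0.4659 0.2473 0.5402]
drawer_handle 0.94 [0.5458 0.187  0.069 ]
scoop_mid 0.64 [0.6225 0.0324 0.0281]
scoop_mid 0.61 [0.5525 0.4281 0.0038]
brush_mid 0.72 [0.5438 0.0341 0.0301]
canister 0.58 [ 0.4756 -0.3894  0.1064]
jar 0.94 [ 0.613  -0.4     0.1077]
jar 0.48 [ 0.4728 -0.3904  0.1094]
mug 0.79 [ 0.4695  0.4293 -0.0009]
mill 0.7 [0.5529 0.4299 0.002 ]
oil 0.82 [0.6501 0.4321 0.0024]
oil 0.33 [0.5439 0.1846 0.072 ]
```

View pics/scene9.png

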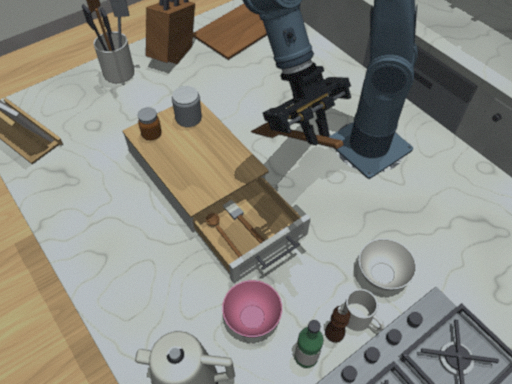

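The turner hangs free in the gripper: blade at (265,130), end of handle at (340,142), its lowest point about 0.35 m up. The drawer is fully open, the scoop and brush lie in it, and all else is in place, so I hand in.

```bash
python3 -c "
from workcell import env
print(env.close_job())"
```

```text
the job is handed in; nothing more can be done
None
```

The job is handed in, with no verdict returned: the drawer is open to its stop, the turner is held in the air about 0.24 m above the unit's top, and the last camera check showed both short utensils still in the drawer and everything else in place.

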